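# Load the leak-test stand and open its air valve two thirds

### The job

Load the leak-test stand: put the square casting and the round casting upright into the nests that match their shapes, each fully down in its pocket. Then, with both loaded, turn the stand's ball-valve lever from near closed to the long mark, 60 degrees open, and leave it there; do not push the marker, tape roll or spanner about.

Things in the scene. Friction and masses are not known exactly. Their poses are not given: they have to be found in the camera images.
- square_casting_centre (a point): Centre (half-way up) of the loose square casting: plain aluminium block 46 x 46 mm, 55 mm tall, with a dark bore in its top; 0.3 kg. Stands upright on the bench, centre 27.5 mm above its underside. x and y axes are square to its sides, z up.
- round_casting_centre (a point): Centre (half-way up) of the loose round casting: plain aluminium cylinder 54 mm diameter, 55 mm tall, with a dark bore in its top and a dark groove line round it near the top; 0.3 kg. Stands upright on the bench, centre 27.5 mm above its underside; z up.
- square_nest_floor (a point): Centre of the pocket floor of the square nest, an aluminium block 84 x 84 x 18 mm fixed on the stand's base plate. The pocket is 50 x 50 mm with sides along this point's x and y axes, 12 mm deep (block's top 12 mm above this point), with a 3 mm chamfer round its mouth. z up. A seated casting's centre is 27.5 mm above this point. The floor is 16 mm above the bench. The two nests may be in either order along the stand, 110 mm between their centres.
- round_nest_floor (a point): Centre of the pocket floor of the round nest, a like block with a round pocket 58 mm in diameter, 12 mm deep, 3 mm chamfer; z up. A seated casting's centre is 27.5 mm above this point. The square casting does not go into the round pocket, nor the round one into the square.
- valve_axis (a point): Point on the upright turning axis of the ball valve, at the left end (+y) of the stand, 70 mm above the bench. x and y axes are those of the stand: the dark steel base plate 160 x 360 x 10 mm, long along y, with a pipe 15 mm in diameter along y that joins valve and nests. Under the lever a quadrant-shaped dial plate, 34 to 56 mm from the axis (top 51 mm above the bench), carries short dark marks every 15 degrees and one long, wide mark at 60 degrees.
- lever_grip (a point): Middle of the black rubber grip of the valve lever, 78 mm from the valve axis and 66 mm above the bench. The grip is 52 mm long (along the lever), 15 mm wide and 20 mm tall, its long axis level, pointing at the valve axis; free below and at both sides. From the valve axis the lever points along the stand's -x when closed.
- lever (a joint): Valve opening in rad: 0 closed (lever across the pipe, pointing to the stand's -x, toward the robot), grows as the lever swings clockwise seen from above, to the stand's +y (left), 1.571 fully open (lever along the pipe); the long mark is at 1.047 (60 degrees). Starts between 0 and 0.35. Friction 0.15 N m: it stays where it is left.
- marker_pen: Black felt marker, 132 mm long, 18 mm thick, lying on the bench between the castings and the stand: a bystander. Its origin is the centre of its underside.
- tape: Roll of black tape, 62 mm across, 19 mm tall, lying flat at the left: a bystander. Its origin is the centre of its underside.
- spanner: Combination spanner, 179 x 28 x 9 mm, lying on the bench right of the stand: a bystander. Its origin is the centre of its underside.
There are look-alikes about, which are no part of the job. Leave any brown look-alike of the part that bears square_casting_centre alone. What is shaped like the part that bears round_casting_centre but brown is not meant.

How it is judged:
On the way, in this order (a step that is already met when the one before it is completed fails the run):
1. both castings stand fully down in their matching nests (horizontal distance between square_casting_centre and square_nest_floor below 0.006 m and z of square_casting_centre in the frame of square_nest_floor between 0.024 and 0.0305 m and angle between each of square_casting_centre, round_casting_centre's own z axis and vertical below 0.07 rad and horizontal distance between round_casting_centre and round_nest_floor below 0.006 m and z of round_casting_centre in the frame of round_nest_floor between 0.024 and 0.0305 m), for 0.2 s.
2. the valve lever is at the 60 degree mark, both castings still in their nests (all of step 1 and value of joint lever between 0.96 and 1.134 rad), for 0.2 s.
At the end, for the whole second after the job is handed in: The square casting is in the square nest and the round casting in the round nest, each upright (within 4 degrees), centred within 6 mm and fully down on the pocket floor (within 3 mm); the valve lever rests within 5 degrees of the 60 degree mark (0.96 to 1.134 rad) (all of step 2 and velocity of joint lever between -0.02 and 0.02 rad/s); the robot touches nothing.
It fails at once if the marker, the tape roll or the spanner is pushed more than 30 mm (distance of any of marker_pen, tape, spanner from where it was at the start of the episode above 0.03 m).
It also fails if it takes over 72 s, if anything falls off the work surface, if the arm or the gripper's body presses on something with over 40 N, if the wrist force passes 120 N, or if a joint passes its speed limit or range.

### The arm

A 6-joint arm with a two-finger parallel gripper is mounted at the origin on a cart in front of the work surface, level with it; the furniture and walls round the work are solid. World frame = base frame: x ahead of the robot, y to its left, z up, the work surface at z = 0. Lengths are in m, angles in rad, forces in N, time in s.
With the tool pointing down it reaches from about 0.275 to 1 m from the base axis. Payload 8.4 kg.
Tool frame: the origin (TCP) lies at the very end of the fingers, on their centre line; the grasp point (between the pads) lies 19 mm behind it (manip.grip_point_offset is the distance from the TCP to the grasp point, in m); z points along the fingers, y is the line along which they close (so a half turn about z gives the same grasp; the last joint's range is limited). The gripper opens to 85 mm and grips with 20 to 120 N. Pads are 22 mm wide; open, the fingers measure 114 mm over their backs; the gripper's body (76 mm by 85 mm) begins 54 mm behind the grasp point. The pads swing forward as they close: fully open they stand 13 mm farther back than shut.
Start: joints at [1.275, 0.353, 1.633, -0, 1.155, -0.002], TCP at [0.181, 0.598, 0.231] pointing down, gripper open.
Joint ranges: [-2.63, 2.63], [-0.92, 2.1], [0.06, 2.66], [-1.3, 4.44], [0, 2.69], [-3.02, 3.02]. Speed limits (rad/s): [2.22, 2.22, 2.79, 3.14, 3.14, 3.14].

### API

Orientations are given as a unit quaternion [w, x, y, z].
In Python, from plant import manip, cams gives the robot as it stands.
- The arm moves only by the tool move_arm, never from a script. Its argument "moves" is a list of rows, each a list of 3 entries, a list of its own where there are three numbers: the closure, from 0 (fully open) to 1 (shut), then the shift along the tool's x, y, z in units of 0.05 m (1.0 is 0.05 m), then the turn about the tool's z in units of 10 degrees (1.0 is 10 degrees). In form: [[grip, [dx, dy, dz], turn], ...]. A call has 1 to 20 rows; each row shifts and turns the commanded pose from where the row before left it, along the tool's axes as they then stand; what a row does not reach is not made up. A row lasts 1/8 s, in which the tool goes at most 62.5 mm and 10.7 degrees, less where a joint would pass 70% of its speed; a pose out of reach is approached as far as the arm can. A call with a number of a shift or a turn outside -1 to 1 is refused whole. A call with a gripper value outside its range is refused whole. The fingers move at their own pace and stop on an object; "newtons" is the grip in N (left out, the last holds). Time passes only in rows, so rows that do not move let the fingers close. It gives the time, the measured TCP pose, the force, the opening and the grip force at its end, in the units of the state.
- manip.get_obs(): the state, without advancing time (a new reading comes with each control period).
- cams.read_camera(name): name is "scene" or "top" or "wrist"; returns the picture (400x640x3 uint8, red, green, blue); there is no depth.
- cams.camera_params(name): a dict with "fx", "fy", "cx", "cy" (pixels), "extrinsics" (4x4, takes a point from camera to world coordinates); the wrist camera has in their place "tool_from_camera" (4x4, takes a point from camera to tool coordinates, whose origin is the TCP and whose axes are the flange's). Camera axes: x right, y up, looking along -z (the intrinsics and any distortion apply to the point x, -y, -z); pixel columns grow to the right and rows downward; lengths in m; the calibration is good to about 2 mm. A picture is of the moment at which its call begins: read the wrist's pose just before it. camera_params takes no time and is no camera call.
- manip.close_job(): hands the job in; it is judged then, once.
The state is a dict: "time_s": time; "joint_positions": joint angles; "qd": joint speeds; "joint_torque": joint torques, N m; "ee_pos": TCP position; "eef_rot": TCP orientation; "force": force on the tool from outside, world axes, zero at the start; "wrist_torque": the same for the moment, N m; "width": finger opening in m; "finger_force": force on a finger pad.
Only numpy, scipy, OpenCV 4.12 (cv2) and the standard library are available. Lean on these libraries where they do the work, as an engineer would, in place of code of your own. Each camera call takes 0.05 s, during which the arm holds its last target. There are 200 camera calls.

## Working session

There is one attempt and no reset: what is moved stays moved. The work goes in short steps, Python scripts to look and compute and a tool call to move; the robot and the scene stay as the last step left them, time stands still between calls to the robot, and variables do not carry over. Pictures are saved under pics/ and viewed, at most 10 in all, crops included, and the job is handed in when it is done.

Besides the shell and the picture viewer there is one more tool, called as a command line: name --argument value ..., lists and objects as JSON in quotes. move_arm: Moves the arm, as the interface text tells. Shifts and turns lie within -1 to 1; 1 stands for 0.05 m of shift or 10 degrees of turn. Its arguments: {"type":"object","properties":{"moves":{"type":"array","items":{"type":"array"}},"newtons":{"type":"number"}},"required":["moves"]}

```bash
ls; mkdir -p pics; cat > h.py <<'E'
import numpy as np, cv2
from plant import manip, cams
from scipy.spatial.transform import Rotation as R
def toolT(o):
    q=o["eef_rot"]; T=np.eye(4); T[:3,:3]=R.from_quat([q[1],q[2],q[3],q[0]]).as_matrix(); T[:3,3]=o["ee_pos"]; return T
def shot(name,fn=None):
    o=manip.get_obs(); im=cams.read_camera(name); p=cams.camera_params(name)
    E=np.array(p["extrinsics"]) if "extrinsics" in p else toolT(o)@np.array(p["tool_from_camera"])
    if fn: cv2.imwrite("pics/"+fn,im[:,:,::-1])
    return im,p,E
def ray(p,E,uv,z):
    d=E[:3,:3]@np.array([(uv[0]-p["cx"])/p["fx"],-(uv[1]-p["cy"])/p["fy"],-1]); c=E[:3,3]
    return c+d*(z-c[2])/d[2]
def proj(p,E,X):
    c=E[:3,:3].T@(np.array(X)-E[:3,3]); return p["cx"]+p["fx"]*c[0]/-c[2], p["cy"]+p["fy"]*c[1]/c[2]
E
python3 - <<'E'
from h import *
np.set_printoptions(precision=4,suppress=True)
for n in ["top","scene"]:
    im,p,E=shot(n,n+"0.png"); print({k:v for k,v in p.items() if k!="extrinsics"}); print(E)
print(cams.camera_params("wrist")); print(manip.get_obs()); print(toolT(manip.get_obs()))
E
```

```text
pics
{'fx': 492.8541276533653, 'fy': 492.8541276533653, 'cx': 324.0176092452488, 'cy': 186.7873585000145}
[[ 0.0016  0.9978 -0.0656  0.4494]
 [-0.9998  0.0003 -0.0189  0.0264]
 [-0.0188  0.0656  0.9977  1.5404]
 [ 0.      0.      0.      1.    ]]
{'fx': 471.73587300654344, 'fy': 471.73587300654344, 'cx': 321.07056894474147, 'cy': 190.639106534619}
[[ 0.8747  0.3555 -0.3294 -0.045 ]
 [-0.4846  0.6444 -0.5915 -1.0216]
 [ 0.0021  0.677   0.736   1.3871]
 [ 0.      0.      0.      1.    ]]
{'fx': 292.9791439938186, 'fy': 292.9791439938186, 'cx': 318.0595039020055, 'cy': 201.1329569617278, 'tool_from_camera': array([[ 0.    ,  0.9448,  0.3276,  0.0851],
       [ 1.    ,  0.0001, -0.0003, -0.0003],
       [-0.0004,  0.3276, -0.9448, -0.1426],
       [ 0.    ,  0.    ,  0.    ,  1.    ]])}
{'time_s': 0.1, 'joint_positions': array([ 1.2746,  0.3536,  1.6341,  0.    ,  1.1552, -0.0024]), 'qd': array([-0.0001, -0.0016, -0.0044, -0.0005,  0.0005, -0.0015]), 'joint_torque': array([ -0.0002, -60.6357, -34.2821,   0.    ,   0.0041,  -0.    ]), 'ee_pos': array([0.1809, 0.5978, 0.2306]), 'eef_rot': array([-0.0001,  0.1464,  0.9892, -0.0006]), 'force': array([ 0.2082, -0.3243, -0.213 ]), 'wrist_torque': array([-0.0046,  0.0629,  0.0023]), 'finger_force': 0.0, 'width': 0.085275935145274}
[[-0.9571  0.2896 -0.0004  0.1809]
 [ 0.2896  0.9571 -0.0012  0.5978]
 [ 0.     -0.0013 -1.      0.2306]
 [ 0.      0.      0.      1.    ]]
```

View pics/top0.png

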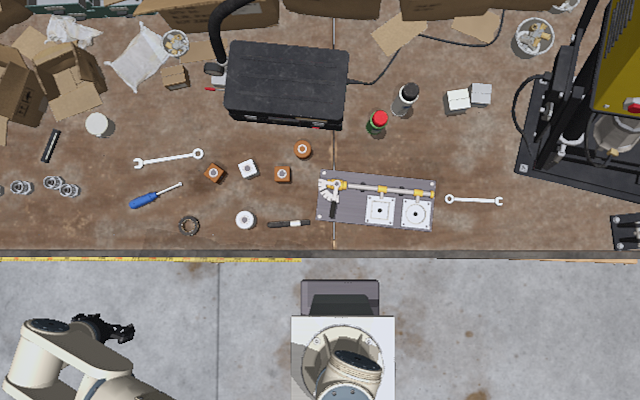

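View pics/scene0.png

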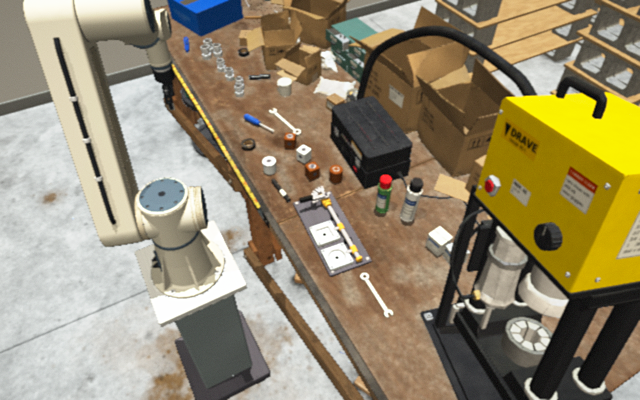

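The top view shows the square casting at about (248,169), the round one at (245,219) and the brown look-alikes at (214,173), (283,174) and (303,149). The nests are at (380,210) and (416,213), the lever near (332,208). I'll enlarge it and measure.

```bash
python3 - <<'E'
from h import *
np.set_printoptions(precision=4,suppress=True)
im,p,E=shot("top")
c=im[140:240,180:440]; cv2.imwrite("pics/c1.png",cv2.resize(c,None,fx=3,fy=3,interpolation=cv2.INTER_CUBIC)[:,:,::-1])
for n,uv,z in [("sq",(248,169),.055),("rd",(245,219),.055),("nestL",(380,210),.028),("nestR",(416,213),.028),("grip",(333,210),.066)]: print(n,ray(p,E,uv,z))
E
```

```text
sq [0.6011 0.2855 0.055 ]
rd [0.4496 0.2928 0.055 ]
nestL [ 0.4777 -0.1164  0.028 ]
nestR [ 0.4687 -0.2261  0.028 ]
grip [0.4769 0.0273 0.066 ]
```

View pics/c1.png

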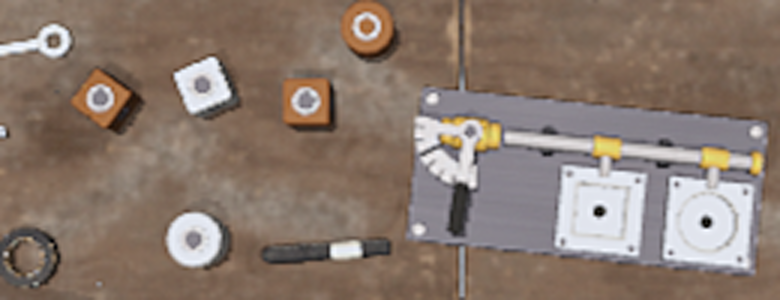

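The square nest is the left one (near the valve) and the round nest is the right one. The stand is turned by about -5 degrees. I'm going above the round casting.

move_arm --moves '[[0,[-0.87,-0.53,0],0],[0,[-0.87,-0.53,0],0],[0,[-0.87,-0.53,0],0],[0,[-0.87,-0.53,0],0],[0,[-0.87,-0.53,0],0],[0,[-0.87,-0.53,0],0],[0,[-0.87,-0.53,0],0],[0,[-0.87,-0.53,0],0],[0,[0,0,0],-0.6],[0,[0,0,0],-0.6],[0,[0,0,0],0],[0,[0,0,0],0]]' --newtons 40

```text
time_s: 1.65
ee_pos: [0.4525, 0.2946, 0.2312]
eef_rot: [-0.0, 0.043, 0.999, -0.0]
force: [1.1, 0.4, 0.2]
width: 0.0856
finger_force: 0.0
```

```bash
python3 - <<'E'
from h import *
np.set_printoptions(precision=4,suppress=True)
im,p,E=shot("wrist","w1.png"); T=toolT(manip.get_obs()); print(T)
print("expect",proj(p,E,[.4496,.2928,.055]))
E
```

```text
[[-0.9963  0.0857 -0.0002  0.4525]
 [ 0.0857  0.9963 -0.0001  0.2947]
 [ 0.0001 -0.0001 -1.      0.2312]
 [ 0.      0.      0.      1.    ]]
expect (np.float64(316.3416539696144), np.float64(177.45768797259544))
```

View pics/w1.png

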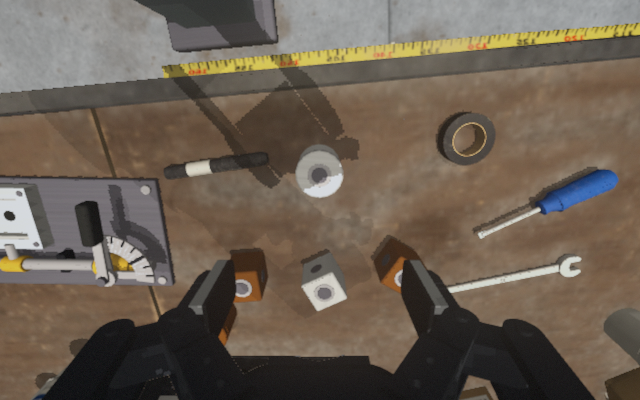

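The round casting's top is at about (319,176), within 3 px of where I expected it. The square casting's top is near (325,291), with brown blocks to each side at (245,289) and (400,278). Next I measure both tops with masks.

```bash
cat >> h.py <<'E'
def blob(im,uv,r,lo=110):
    hsv=cv2.cvtColor(im,cv2.COLOR_RGB2HSV); m=((hsv[...,1]<40)&(hsv[...,2]>lo)).astype(np.uint8)
    w=np.zeros_like(m); cv2.circle(w,(int(uv[0]),int(uv[1])),r,1,-1); m&=w
    cs,_=cv2.findContours(m,cv2.RETR_EXTERNAL,cv2.CHAIN_APPROX_NONE); c=max(cs,key=cv2.contourArea)
    return c
E
python3 - <<'E'
from h import *
np.set_printoptions(precision=4,suppress=True)
im,p,E=shot("wrist"); T=toolT(manip.get_obs())
from collections import Counter
for n,uv in (("rd",(319,178)),("sq",(325,290))):
  for lo in (110,170,200):
    c=blob(im,uv,38,lo)
    W=np.array([ray(p,E,q[0],.055)[:2] for q in c]).astype(np.float32)*1000
    print(n,lo,cv2.contourArea(c),cv2.minEnclosingCircle(W),cv2.minAreaRect(W))
for uv,n in (((319,178),"r"),((325,285),"s")):
    u,v=uv; print(cv2.imwrite(f"pics/z{n}.png",cv2.resize(im[v-40:v+40,u-50:u+50],None,fx=4,fy=4,interpolation=cv2.INTER_NEAREST)[:,:,::-1]))
a=[cv2.imread(f"pics/z{n}.png") for n in "rs"]; cv2.imwrite("pics/z.png",np.hstack(a))
E
```

```text
rd 110 1718.0 ((446.2901306152344, 295.6210021972656), 27.201400756835938) ((446.0704345703125, 295.62811279296875), (52.360267639160156, 53.885887145996094), 86.61578369140625)
rd 170 475.5 ((456.0373840332031, 298.50140380859375), 24.138872146606445) ((462.0457458496094, 300.7566833496094), (20.645402908325195, 48.14537048339844), 20.573822021484375)
rd 200 393.0 ((456.0382385253906, 298.5111083984375), 23.09234619140625) ((462.14208984375, 300.9140930175781), (18.562049865722656, 46.0638542175293), 21.488821029663086)
sq 110 1025.5 ((601.2039794921875, 289.17889404296875), 30.725313186645508) ((601.168701171875, 289.3834533691406), (46.495235443115234, 46.23099899291992), 22.59438705444336)
sq 170 920.5 ((602.0023803710938, 289.37677001953125), 29.651958465576172) ((601.831298828125, 289.5219421386719), (44.15440368652344, 43.78162384033203), 22.890615463256836)
sq 200 801.0 ((602.832763671875, 289.9234619140625), 27.60097312927246) ((602.2485961914062, 289.4715881347656), (41.20207214355469, 41.58769226074219), 22.557668685913086)
True
True
```

View pics/z.png

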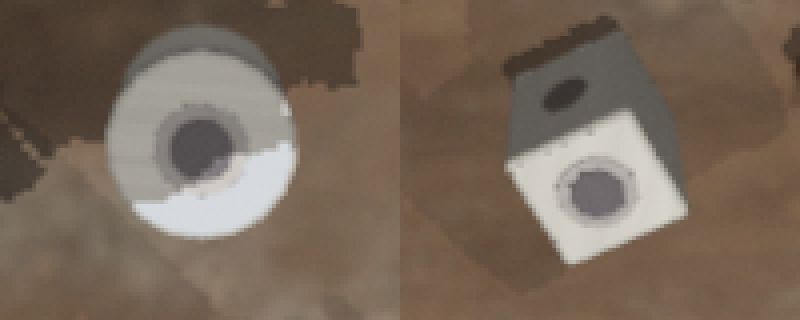

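The measured sizes match (54.4 mm diameter, 46.4 mm square). The round casting is at (0.446,0.296) and the square one at (0.601,0.289), turned 22.6 degrees. I'm grasping the round one.

move_arm --moves '[[0,[0.13,0,0.8],0],[0,[0,0,0.9],0],[0,[0,0,0.9],0],[0,[0,0,0.9],0],[0,[0,0,0.7],0],[0,[0,0,0],0],[0.6,[0,0,0],0],[0.6,[0,0,0],0],[0.6,[0,0,0],0],[0.6,[0,0,0],0],[0.6,[0,0,0],0],[0.6,[0,0,0],0]]' --newtons 50

```text
time_s: 3.25
ee_pos: [0.4473, 0.296, 0.0233]
eef_rot: [0.001, 0.042, 0.999, 0.001]
force: [-1.5, 0.9, 5.4]
width: 0.0524
finger_force: 51.9
```

move_arm --moves '[[0.8,[0,0,-0.5],0],[0.8,[0,0,-1],0],[0.8,[0,0,-1],0],[0.8,[0,0,-1],0],[0.8,[-0.25,-0.93,0],0],[0.8,[-0.25,-0.93,0],0],[0.8,[-0.25,-0.93,0],0],[0.8,[-0.25,-0.93,0],0],[0.8,[-0.25,-0.93,0],0],[0.8,[-0.25,-0.93,0],0],[0.8,[-0.25,-0.93,0],0],[0.8,[-0.25,-0.93,0],0],[0.8,[-0.25,-0.93,0],0],[0.8,[-0.25,-0.93,0],0],[0.8,[-0.25,-0.93,0],0],[0.8,[0,0,0],0],[0.8,[0,0,0],0],[0.8,[0,0,0],0]]' --newtons 50

```text
time_s: 5.5
ee_pos: [0.5399, -0.225, 0.1966]
eef_rot: [0.0, 0.042, 0.999, 0.0]
force: [-0.8, 0.7, -2.5]
width: 0.0525
finger_force: 53.9
```

```bash
python3 - <<'E'
from h import *
np.set_printoptions(precision=4,suppress=True)
im,p,E=shot("wrist","w2.png"); T=toolT(manip.get_obs()); print(T)
print("expect",proj(p,E,[.4687,-.2261,.028]),proj(p,E,[.4777,-.1164,.028]))
E
```

```text
[[-0.9965  0.0831  0.0001  0.54  ]
 [ 0.0831  0.9965  0.0001 -0.2251]
 [-0.0001  0.0001 -1.      0.1966]
 [ 0.      0.      0.      1.    ]]
expect (np.float64(311.2738405574006), np.float64(114.40961614948336)) (np.float64(419.22612828611943), np.float64(114.23450221943001))
```

View pics/w2.png

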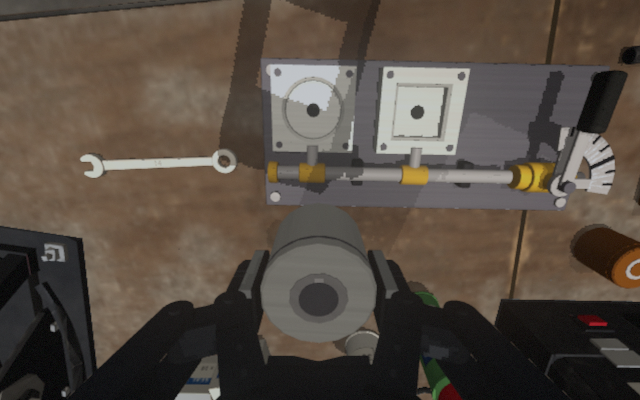

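The wrist view shows the round nest hole at (313,110), the square nest hole at (417,112) and the held casting upright. The valve pivot is near (566,186) and the grip near (601,102). Measuring the nests.

```bash
python3 - <<'E'
from h import *
np.set_printoptions(precision=4,suppress=True)
im,p,E=shot("wrist"); g=cv2.cvtColor(im,cv2.COLOR_RGB2GRAY)
def hole(uv,r,z,th):
    w=np.zeros_like(g); cv2.circle(w,uv,r,255,-1); m=((g<th)&(w>0)).astype(np.uint8)
    cs,_=cv2.findContours(m,cv2.RETR_EXTERNAL,cv2.CHAIN_APPROX_NONE); c=max(cs,key=cv2.contourArea)
    W=np.array([ray(p,E,q[0],z)[:2] for q in c]).astype(np.float32)*1000
    return cv2.contourArea(c),cv2.minEnclosingCircle(W)
for n,uv in (("rd",(313,110)),("sq",(417,112))): print(n,hole(uv,14,.016,60),hole(uv,14,.016,80))
z=toolT(manip.get_obs())[2,3]+.033
print("held bore",hole((320,297),30,z,80),z)
# screws at block corners (z .028): local dark/holes -> block quadrilateral
hsv=cv2.cvtColor(im,cv2.COLOR_RGB2HSV)
for n,(x0,x1) in (("rd",(266,360)),("sq",(366,478))):
  for lo in (125,150):
    m=np.zeros_like(g); m[58:158,x0:x1]=((hsv[58:158,x0:x1,1]<50)&(g[58:158,x0:x1]>lo)).astype(np.uint8)
    m=cv2.morphologyEx(cv2.morphologyEx(m,cv2.MORPH_CLOSE,np.ones((5,5))),cv2.MORPH_OPEN,np.ones((17,17)))
    cs,_=cv2.findContours(m,cv2.RETR_EXTERNAL,cv2.CHAIN_APPROX_NONE); c=max(cs,key=cv2.contourArea)
    W=np.array([ray(p,E,q[0],.028)[:2] for q in c]).astype(np.float32)*1000
    print(n,lo,cv2.minAreaRect(W))
for n,uv,z in (("axis",(566,186),.07),("grip",(601,102),.076),("gripend",(612,74),.076)): print(n,ray(p,E,uv,z))
cv2.imwrite("pics/n.png",cv2.resize(im[50:200,250:490],None,fx=3.3,fy=3.3,interpolation=cv2.INTER_NEAREST)[:,:,::-1])
E
```

```text
rd (71.5, ((465.52581787109375, -224.78700256347656), 5.983589172363281)) (101.5, ((464.9291076660156, -224.45724487304688), 6.3451361656188965))Traceback (most recent call last):
  File "<stdin>", line 9, in <module>
  File "<stdin>", line 6, in hole
ValueError: max() iterable argument is empty
```

```bash
python3 - <<'E'
from h import *
np.set_printoptions(precision=4,suppress=True)
im,p,E=shot("wrist"); g=cv2.cvtColor(im,cv2.COLOR_RGB2GRAY)
def hole(uv,r,z,d):
    w=np.zeros_like(g); cv2.circle(w,uv,r,255,-1); th=int(g[w>0].min())+d; m=((g<th)&(w>0)).astype(np.uint8)
    cs,_=cv2.findContours(m,cv2.RETR_EXTERNAL,cv2.CHAIN_APPROX_NONE); c=max(cs,key=cv2.contourArea)
    W=np.array([ray(p,E,q[0],z)[:2] for q in c]).astype(np.float32)*1000
    return cv2.contourArea(c),cv2.minEnclosingCircle(W)
for n,uv in (("rd",(313,110)),("sq",(417,112))): print(n,hole(uv,12,.016,40),hole(uv,12,.016,60))
z=toolT(manip.get_obs())[2,3]+.033
print("held bore",hole((320,297),30,z,40),z)
hsv=cv2.cvtColor(im,cv2.COLOR_RGB2HSV)
for n,(x0,x1) in (("rd",(266,360)),("sq",(366,478))):
  for lo in (120,135,150):
    m=np.zeros_like(g); m[58:158,x0:x1]=((hsv[58:158,x0:x1,1]<50)&(g[58:158,x0:x1]>lo)).astype(np.uint8)
    m=cv2.morphologyEx(cv2.morphologyEx(m,cv2.MORPH_CLOSE,np.ones((5,5))),cv2.MORPH_OPEN,np.ones((15,15)))
    cs,_=cv2.findContours(m,cv2.RETR_EXTERNAL,cv2.CHAIN_APPROX_NONE)
    if not cs: continue
    c=max(cs,key=cv2.contourArea)
    W=np.array([ray(p,E,q[0],.028)[:2] for q in c]).astype(np.float32)*1000
    print(n,lo,cv2.minAreaRect(W))
for n,uv,z in (("axis",(566,186),.07),("grip",(601,102),.076),("gripend",(612,74),.076)): print(n,ray(p,E,uv,z))
cv2.imwrite("pics/n.png",cv2.resize(im[50:200,250:490],None,fx=3.3,fy=3.3,interpolation=cv2.INTER_NEAREST)[:,:,::-1])
E
```

```text
rd (109.0, ((464.8077697753906, -224.3042755126953), 6.502768516540527)) (119.0, ((464.9406433105469, -224.4033660888672), 6.794794082641602))
sq (116.5, ((475.73321533203125, -114.96925354003906), 6.7429022789001465)) (121.5, ((475.833740234375, -115.17787170410156), 6.804446697235107))
held bore (1692.5, ((538.6416015625, -224.8805389404297), 12.98755168914795)) 0.22948397667359097
rd 120 ((463.4156494140625, -228.33615112304688), (76.61907196044922, 82.9932632446289), 85.24071502685547)
rd 135 ((462.9974365234375, -227.97918701171875), (75.68416595458984, 82.17508697509766), 84.81937408447266)
rd 150 ((439.632568359375, -229.92677307128906), (67.20159912109375, 35.76334762573242), 83.74969482421875)
sq 120 ((476.2005920410156, -115.01116180419922), (85.15181732177734, 85.00151062011719), 84.19223022460938)
sq 135 ((476.13409423828125, -115.04312896728516), (84.8679428100586, 84.52104949951172), 84.02629852294922)
sq 150 ((476.20941162109375, -114.99958801269531), (84.3896484375, 84.25213623046875), 84.03872680664062)
axis [0.5527 0.0115 0.07  ]
grip [0.4772 0.0216 0.076 ]
gripend [0.4555 0.0256 0.076 ]
```

View pics/n.png

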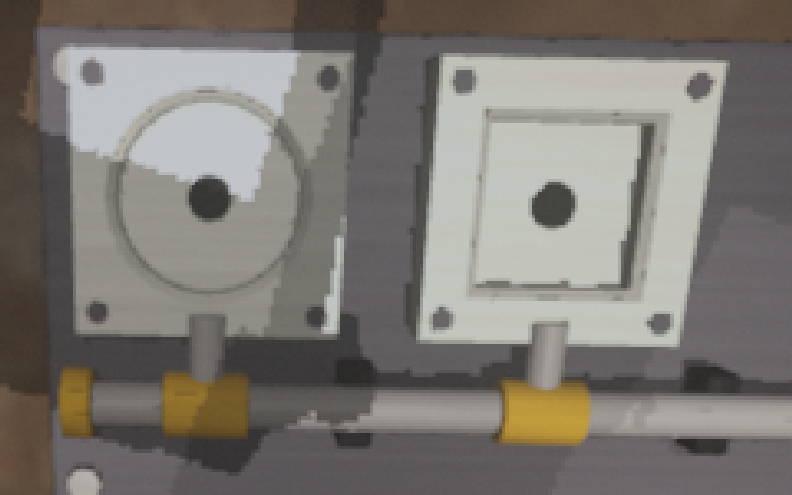

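The nests are 109.8 mm apart and both block sizes match. Stand yaw is -5.8 degrees. Moving over the round nest and descending to just above its mouth.

move_arm --moves '[[0.8,[0.5,-0.04,0],0],[0.8,[0.5,-0.04,0.2],0],[0.8,[0.48,-0.04,0.5],0],[0.8,[0,0,0.9],0.1],[0.8,[0,0,0.8],0],[0.8,[0,0,0.4],0],[0.8,[0,0,0],0],[0.8,[0,0,0],0],[0.8,[0,0,0],0]]'

```text
time_s: 6.78
ee_pos: [0.4668, -0.2263, 0.0575]
eef_rot: [0.001, 0.051, 0.999, -0.0]
force: [0.2, -0.4, -2.3]
width: 0.0528
finger_force: 53.9
```

move_arm --moves '[[0.8,[0.015,0.03,0],0],[0.8,[0,0,0.07],0],[0.8,[0,0,0.07],0],[0.8,[0,0,0.07],0],[0.8,[0,0,0.07],0],[0.8,[0,0,0.06],0],[0.8,[0,0,0],0],[0.8,[0,0,0],0]]'

```text
time_s: 7.78
ee_pos: [0.4652, -0.2244, 0.0394]
eef_rot: [-0.0, 0.051, 0.999, 0.0]
force: [-1.6, -0.2, 2.7]
width: 0.052
finger_force: 54.3
```

move_arm --moves '[[0.8,[0,0,0.02],0],[0.3,[0,0,0],0],[0.1,[0,0,0],0],[0,[0,0,0],0],[0,[0,0,0],0],[0,[0,0,-0.3],0],[0,[0,0,-0.9],0],[0,[0,0,-1],0],[0,[0,0,-1],0],[0,[0,0,0],0],[0,[0,0,0],0]]'

```text
time_s: 9.15
ee_pos: [0.465, -0.2242, 0.1985]
eef_rot: [0.0, 0.051, 0.999, -0.0]
force: [0.2, 0.0, 0.0]
width: 0.0856
finger_force: 0.0
```

move_arm --moves '[[0.25,[-0.152,0.955,0],0],[0.25,[-0.152,0.955,0],0],[0.25,[-0.152,0.955,0],0],[0.25,[-0.152,0.955,0],0],[0.25,[-0.152,0.955,0],0],[0.25,[-0.152,0.955,0],0],[0.25,[-0.152,0.955,0],0],[0.25,[-0.152,0.955,0],0],[0.25,[-0.152,0.955,0],0],[0.25,[-0.152,0.955,0],0],[0.25,[-0.152,0.955,0],0],[0.25,[0,0,0],-0.95],[0.25,[0,0,0],-0.95],[0.25,[0,0,0],-0.94],[0.25,[0,0,0],0],[0.25,[0,0,0],0]]'

```text
time_s: 11.15
ee_pos: [0.6014, 0.2894, 0.1972]
eef_rot: [-0.001, -0.194, 0.981, -0.0]
force: [0.2, -0.4, -0.1]
width: 0.0641
finger_force: 0.0
```

```bash
python3 - <<'E'
from h import *
np.set_printoptions(precision=4,suppress=True)
im,p,E=shot("wrist","w3.png"); T=toolT(manip.get_obs()); print(T)
uv=proj(p,E,[.6015,.2894,.055]); print(uv, manip.get_obs()["width"])
for lo in (110,140,170):
    c=blob(im,uv,45,lo); W=np.array([ray(p,E,q[0],.055)[:2] for q in c]).astype(np.float32)*1000
    print(lo,cv2.minAreaRect(W))
E
```

```text
[[-0.9246 -0.3809 -0.0011  0.6015]
 [-0.3809  0.9246 -0.0005  0.2895]
 [ 0.0012 -0.     -1.      0.1975]
 [ 0.      0.      0.      1.    ]]
(np.float64(317.8558961951283), np.float64(188.787077409236)) 0.06451518515142872
110 ((598.3740234375, 287.2142639160156), (53.44382858276367, 45.52498245239258), 22.35196304321289)
140 ((602.5270385742188, 288.92236328125), (44.46172332763672, 45.52509307861328), 22.35059356689453)
170 ((602.8111572265625, 289.55535888671875), (43.451568603515625, 44.57356262207031), 22.345783233642578)
```

View pics/w3.png

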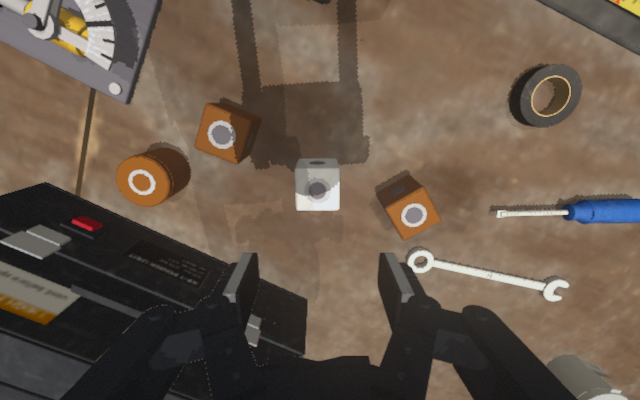

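The square casting sits aligned with the tool at (317,190). The brown blocks are clear of the narrowed fingers. Grasping.

move_arm --moves '[[0.25,[-0.01,0,0.7],0],[0.25,[0,0,0.8],0],[0.25,[0,0,0.8],0],[0.25,[0,0,0.7],0],[0.25,[0,0,0.5],0],[0.25,[0,0,0],0],[0.6,[0,0,0],0],[0.6,[0,0,0],0],[0.6,[0,0,0],0],[0.6,[0,0,0],0],[0.6,[0,0,0],0],[0.6,[0,0,0],0]]' --newtons 50

```text
time_s: 12.7
ee_pos: [0.603, 0.2902, 0.0245]
eef_rot: [0.001, -0.196, 0.981, 0.0]
force: [-0.9, -0.7, 6.4]
width: 0.0455
finger_force: 53.2
```

move_arm --moves '[[0.8,[0,0,-0.5],0],[0.8,[0,0,-1],0],[0.8,[0,0,-1],0],[0.8,[0,0,-1],0],[0.8,[0,0,0],0.95],[0.8,[0,0,0],0.95],[0.8,[0,0,0],0.95],[0.8,[0.035,-0.91,0],0],[0.8,[0.035,-0.91,0],0],[0.8,[0.035,-0.91,0],0],[0.8,[0.035,-0.91,0],0],[0.8,[0.035,-0.91,0],0],[0.8,[0.035,-0.91,0],0],[0.8,[0.035,-0.91,0],0],[0.8,[0.035,-0.91,0],0],[0.8,[0.035,-0.91,0],0],[0.8,[0,0,0],0],[0.8,[0,0,0],0],[0.8,[0,0,0],0]]'

```text
time_s: 15.08
ee_pos: [0.5443, -0.1149, 0.1982]
eef_rot: [-0.0, 0.051, 0.999, 0.0]
force: [-0.1, -0.1, -2.7]
width: 0.0455
finger_force: 52.7
```

```bash
python3 - <<'E'
from h import *
np.set_printoptions(precision=4,suppress=True)
im,p,E=shot("wrist","w4.png"); T=toolT(manip.get_obs()); print(T, manip.get_obs()["width"])
g=cv2.cvtColor(im,cv2.COLOR_RGB2GRAY)
def hole(uv,r,z,d):
    uv=tuple(int(a) for a in uv)
    w=np.zeros_like(g); cv2.circle(w,uv,r,255,-1); th=int(g[w>0].min())+d; m=((g<th)&(w>0)).astype(np.uint8)
    cs,_=cv2.findContours(m,cv2.RETR_EXTERNAL,cv2.CHAIN_APPROX_NONE); c=max(cs,key=cv2.contourArea)
    W=np.array([ray(p,E,q[0],z)[:2] for q in c]).astype(np.float32)*1000
    return cv2.contourArea(c),cv2.minEnclosingCircle(W)
print("nest",hole(proj(p,E,[.476,-.115,.016]),12,.016,40))
zt=T[2,3]+.0305; print("held",hole(proj(p,E,[T[0,3],T[1,3],zt]),25,zt,40))
print("round bore",hole(proj(p,E,[.465,-.2245,.071]),16,.071,40))
E
```

```text
[[-0.9948  0.1021 -0.0001  0.5444]
 [ 0.1021  0.9948  0.0002 -0.1148]
 [ 0.0001  0.0002 -1.      0.1983]
 [ 0.      0.      0.      1.    ]] 0.045063204877512954
nest (113.5, ((476.2676696777344, -115.24834442138672), 6.7389960289001465))
held (1146.0, ((546.269775390625, -115.06706237792969), 11.006315231323242))
round bore (300.0, ((464.5364990234375, -224.73483276367188), 9.314513206481934))
```

View pics/w4.png

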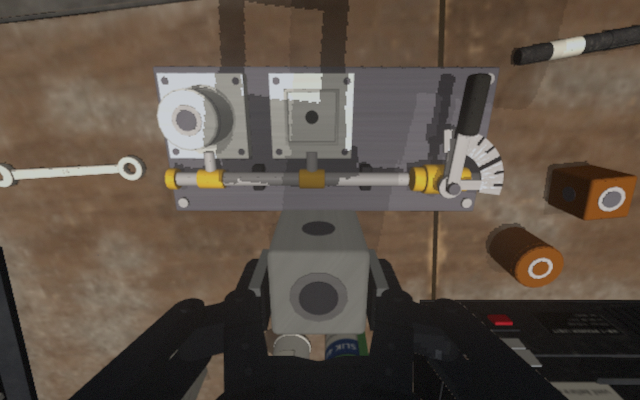

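The round casting is seated (bore at (188,119) on the nest). The square nest is at (476,-115), as before. Moving over it.

move_arm --moves '[[0.8,[0.5,-0.05,0],0],[0.8,[0.46,-0.05,0.2],0],[0.8,[0.4,-0.045,0.5],0],[0.8,[0,0,0.9],0],[0.8,[0,0,0.8],0],[0.8,[0,0,0.4],0],[0.8,[0,0,0],0],[0.8,[0,0,0],0],[0.8,[0,0,0],0]]'

```text
time_s: 16.25
ee_pos: [0.4769, -0.1161, 0.0594]
eef_rot: [0.001, 0.052, 0.999, -0.0]
force: [0.9, -1.0, -2.9]
width: 0.0453
finger_force: 52.6
```

move_arm --moves '[[0.8,[0.02,0.02,0],0],[0.8,[0,0,0.07],0],[0.8,[0,0,0.07],0],[0.8,[0,0,0.07],0],[0.8,[0,0,0.07],0],[0.8,[0,0,0.07],0],[0.8,[0,0,0.03],0],[0.8,[0,0,0],0],[0.8,[0,0,0],0]]'

```text
time_s: 17.38
ee_pos: [0.475, -0.1149, 0.0404]
eef_rot: [-0.0, 0.052, 0.999, -0.0]
force: [-6.9, 1.8, 19.9]
width: 0.0454
finger_force: 55.5
```

move_arm --moves '[[0.5,[0,0,0],0],[0.3,[0,0,0],0],[0.2,[0,0,0],0],[0.2,[0,0,0],0],[0.2,[0,0,-0.3],0],[0.2,[0,0,-0.9],0],[0.2,[0,0,-1],0],[0.2,[0,0,-1],0],[0.2,[0,0.8,0],0],[0.2,[0,0.8,0],0],[0.2,[0,0,0],0],[0.2,[0,0,0],0]]'

```text
time_s: 18.88
ee_pos: [0.4833, -0.0355, 0.1998]
eef_rot: [0.0, 0.051, 0.999, -0.0]
force: [0.5, 0.1, 0.7]
width: 0.0685
finger_force: 0.0
```

```bash
python3 - <<'E'
from h import *
np.set_printoptions(precision=4,suppress=True)
im,p,E=shot("wrist","w5.png"); T=toolT(manip.get_obs()); print(T)
for n,X in (("sq",[.476,-.115,.071]),("rd",[.465,-.2245,.071])): print(n,proj(p,E,X))
c=blob(im,proj(p,E,[.476,-.115,.071]),45,170); W=np.array([ray(p,E,q[0],.071)[:2] for q in c]).astype(np.float32)*1000
print(cv2.minAreaRect(W))
E
```

```text
[[-0.9946  0.1033  0.0002  0.4832]
 [ 0.1033  0.9946 -0.0003 -0.0359]
 [-0.0003 -0.0003 -1.      0.1996]
 [ 0.      0.      0.      1.    ]]
sq (np.float64(236.08220830177112), np.float64(193.27567302201783))
rd (np.float64(122.83752223448536), np.float64(193.5489573062522))
((479.798583984375, -114.89849853515625), (81.57733154296875, 60.91032028198242), 52.838531494140625)
```

View pics/w5.png

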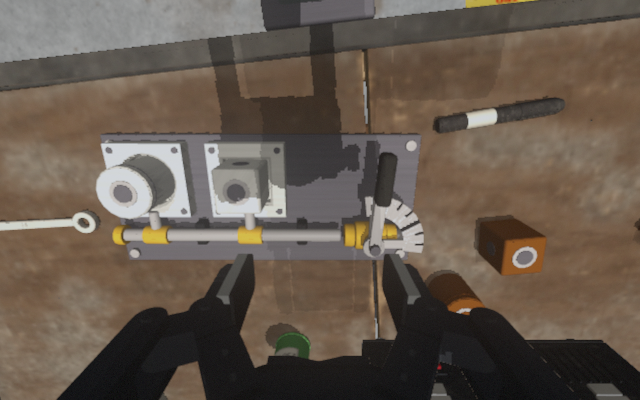

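The square casting looks seated in its nest, with its bore at (236,193) exactly where expected. The lever pivot is at (375,249) and the grip runs from (387,155) to (380,205). Now checking seat height and the lever numerically.

```bash
cat > v.py <<'E'
from h import *
np.set_printoptions(precision=4,suppress=True)
im,p,E=shot("wrist"); g=cv2.cvtColor(im,cv2.COLOR_RGB2GRAY)
def dark(uv,r,d):
    w=np.zeros_like(g); cv2.circle(w,tuple(int(a) for a in uv),r,255,-1); th=int(g[w>0].min())+d; m=((g<th)&(w>0)).astype(np.uint8)
    cs,_=cv2.findContours(m,cv2.RETR_EXTERNAL,cv2.CHAIN_APPROX_NONE); return max(cs,key=cv2.contourArea)
def W(c,z): return np.array([ray(p,E,q[0],z)[:2] for q in c]).astype(np.float32)*1000
E
python3 - <<'E'
from v import *
for X in ([.476,-.115,.071],[.465,-.2245,.071]):
    c=dark(proj(p,E,X),18,40)
    for z in (.071,.083): print(z,cv2.minEnclosingCircle(W(c,z)))
# row profiles across the square's top
print("row193",g[185:200,205:270].mean(0).astype(int))
w=np.zeros_like(g); w[148:212,368:400]=1
hsv=cv2.cvtColor(im,cv2.COLOR_RGB2HSV)
for th in (35,45,55):
    m=((g<th)&(w>0)).astype(np.uint8)
    cs,_=cv2.findContours(m,cv2.RETR_EXTERNAL,cv2.CHAIN_APPROX_NONE); c=max(cs,key=cv2.contourArea)
    print(th,cv2.boundingRect(c),cv2.minAreaRect(W(c,.076)))
print("pivot",ray(p,E,(375,249),.07))
E
```

```text
0.071 ((475.04766845703125, -115.29736328125), 9.426679611206055)
0.083 ((471.6580810546875, -111.40181732177734), 9.009550094604492)
0.071 ((464.7262878417969, -224.99029541015625), 8.992476463317871)
0.083 ((461.79345703125, -216.24069213867188), 8.594510078430176)
row193 [118 118 118 118 132 170 203 210 199 182 173 171 169 160 154 154 153 150
 142 134 130 126 116 102  93  88  85  84  83  84  84  84  85  88  88  87
  87  92  98 109 124 134 135 137 145 159 165 165 166 165 165 154 135 129
 120 103  87  88  88  89  90  90  91 104 165]
35 (380, 163, 1, 1) ((459.2948303222656, 23.755550384521484), (0.0, 0.0), 0.0)
45 (375, 153, 20, 49) ((471.9169616699219, 22.46277618408203), (11.904480934143066, 47.331687927246094), 67.37256622314453)
55 (374, 153, 23, 53) ((475.382568359375, 26.50619125366211), (16.807907104492188, 50.73159408569336), 76.62844848632812)
pivot [0.5511 0.0166 0.07  ]
```

Both bores project onto the nest centres at the seated height, so both castings are down. Moving over the lever to measure it.

move_arm --moves '[[0.4,[0.12,0.6,0],0],[0.4,[0.12,0.57,0],0],[0.4,[0,0,0],0],[0.4,[0,0,0],0]]'

```text
time_s: 19.48
ee_pos: [0.4775, 0.0232, 0.1993]
eef_rot: [-0.0, 0.052, 0.999, -0.0]
force: [-0.2, -0.2, 0.6]
width: 0.0511
finger_force: 0.0
```

```bash
python3 - <<'E'
from v import *
T=toolT(manip.get_obs()); print(T, manip.get_obs()["joint_positions"])
u,v=map(int,proj(p,E,[.4755,.0245,.076])); print(u,v)
w=np.zeros_like(g); w[v-45:v+45,u-28:u+28]=1
for th in (45,55):
    m=((g<th)&(w>0)).astype(np.uint8)
    cs,_=cv2.findContours(m,cv2.RETR_EXTERNAL,cv2.CHAIN_APPROX_NONE); c=max(cs,key=cv2.contourArea)
    r=cv2.minAreaRect(W(c,.076)); print(th,cv2.boundingRect(c),r)
    d=cv2.fitLine(W(c,.076),cv2.DIST_L2,0,.01,.01).ravel(); d=d if d[0]<0 else np.r_[-d[:2],d[2:]]; print("line",d,"ang",np.degrees(np.arctan2(d[1],-d[0])))
# hub: bright round around expected pivot
u,v=map(int,proj(p,E,[.552,.014,.07])); print("hub",u,v)
q=cv2.medianBlur(g,3)
print(cv2.HoughCircles(q[v-30:v+30,u-30:u+30],cv2.HOUGH_GRADIENT,1,30,param1=100,param2=8,minRadius=5,maxRadius=12))
print(g[v-14:v+16:2,u-16:u+18:2])
E
```

```text
[[-0.9946  0.1041 -0.0001  0.4775]
 [ 0.1041  0.9946 -0.0003  0.0232]
 [ 0.     -0.0003 -1.      0.1993]
 [ 0.      0.      0.      1.    ]] [ 0.0455  0.1607  1.9718 -0.0004  1.0092 -1.4208]
319 192
45 (318, 164, 17, 41) ((468.8613586425781, 31.1040096282959), (14.17912769317627, 39.31834411621094), 80.99411010742188)
line [ -0.9638   0.2666 467.4866  30.5865] ang 15.459239
55 (317, 163, 19, 55) ((474.7839050292969, 30.2703857421875), (15.85576057434082, 53.43316650390625), 81.24834442138672)
line [ -0.9896   0.1442 478.869   29.4778] ang 8.290268
hub 316 260
[[[34.5 25.5 11.4]]]
[[173 173 143 171 176 109 109  93 137 171 173 173 172 159 110 110 110]
 [171 170 145 170 177 106 104  77 144 171 174 172 172 153  99 103 102]
 [167 171 144 161 173 103  90 137 157 170 173 171 172 158  96 119 146]
 [164 166 141 160 171  92 159 158 159 171 174 172 171 159 166 134 170]
 [152 152 137 151 162 131 170 170 165 139 127 156 162 162 170 147 172]
 [105 106 106 141 150 152 170 158  83  54  64  59 116 170 171 161 173]
 [106 106 107 104 107 152 173 161  67 100 105 106  83 144 172 170 131]
 [107 106 106 106 105 132 170 159  90 103 103 103 103 141 172 150 105]
 [106 106 107 106 106 109 162 170 102 104 105 104 103 150 165 111 104]
 [105 105 105 105 104 105 108 162 139 101 101 103 119 166 119 104 105]
 [103 103 102 102 103 103 104 104 126 122 115 120 134 102 103 103 103]
 [ 88  87  86  87  85  86  88  88  91  91  93  88  90  92  87  82  76]
 [ 83  81  82  81  82  83  84  84  87  89  90  86  87  89  85  87  88]
 [ 85  87  86  88  88  87  90  90  91  90  89  89  89  90  84  92  93]
 [ 87  85  84  84  86  86  88  91  90  91  90  89  90  91  90  70  89]]
```

The grip measures 53 x 16 mm, is centred at (0.475,0.030) and lies 78 mm from the pivot at (0.552,0.018). It points 8.9 degrees off -x, so the valve is about 3 degrees open. I'm grasping the lever.

move_arm --moves '[[0.4,[0.066,0.134,0],0.3],[0.4,[0,0,0.8],0],[0.4,[0,0,0.9],0],[0.4,[0,0,0.8],0],[0.4,[0,0,0.45],0],[0.4,[0,0,0],0],[1,[0,0,0],0],[1,[0,0,0],0],[1,[0,0,0],0],[1,[0,0,0],0],[1,[0,0,0],0],[1,[0,0,0],0]]' --newtons 20

```text
time_s: 21.02
ee_pos: [0.4758, 0.031, 0.0529]
eef_rot: [0.001, 0.078, 0.997, 0.0]
force: [-0.3, -3.6, 7.6]
width: 0.0148
finger_force: 24.8
```

move_arm --moves '[[1,[-0.021,0.257,0],0.95],[1,[-0.021,0.257,0],0.95],[1,[-0.021,0.257,0],0.95],[1,[0,0,0],0],[1,[0,0,0],0]]'

```text
time_s: 21.65
ee_pos: [0.4912, 0.0667, 0.0529]
eef_rot: [0.001, 0.319, 0.948, 0.001]
force: [1.0, 3.0, 7.9]
width: 0.0149
finger_force: 24.1
```

move_arm --moves '[[1,[-0.021,0.257,0],0.95],[1,[-0.021,0.257,0],0.95],[1,[-0.021,0.257,0],0.95],[1,[0,0,0],0],[1,[0,0,0],0],[1,[0,0,0],0]]'

```text
time_s: 22.4
ee_pos: [0.5219, 0.0913, 0.053]
eef_rot: [0.001, 0.542, 0.84, 0.002]
force: [3.8, 8.7, 2.9]
width: 0.0145
finger_force: 24.0
```

move_arm --moves '[[0.7,[0,0,0],0],[0.5,[0,0,0],0],[0.4,[0,0,0],0],[0.4,[0,0,0],0],[0.4,[0,0,-0.5],0],[0.4,[0,0,-0.9],0],[0.4,[0,0,-0.9],0],[0.4,[0,0,-0.7],0],[0.4,[0,0,0],0],[0.4,[0,0,0],0]]'

```text
time_s: 23.65
ee_pos: [0.5194, 0.09, 0.2012]
eef_rot: [-0.0, 0.544, 0.839, -0.0]
force: [0.1, -0.4, 0.2]
width: 0.0512
finger_force: 0.0
```

```bash
python3 - <<'E'
from v import *
T=toolT(manip.get_obs()); print(T)
P=np.array([.552,.018]); a=np.radians(65.8); G=P+.078*np.array([-np.cos(a),np.sin(a)])
u,v=map(int,proj(p,E,[*G,.076])); print(u,v,G)
w=np.zeros_like(g); w[v-45:v+45,u-28:u+28]=1
for th in (45,55,65):
    m=((g<th)&(w>0)).astype(np.uint8)
    cs,_=cv2.findContours(m,cv2.RETR_EXTERNAL,cv2.CHAIN_APPROX_NONE)
    if not cs: continue
    c=max(cs,key=cv2.contourArea); r=cv2.minAreaRect(W(c,.076)); d=np.array(r[0])/1000-P
    print(th,r,"ang",np.degrees(np.arctan2(d[1],-d[0]))-5.85,np.hypot(*d))
for X in ([.476,-.115,.071],[.465,-.2245,.071]):
    uv=proj(p,E,X); print(uv)
    if 0<uv[0]<640 and 0<uv[1]<400: print(cv2.minEnclosingCircle(W(dark(uv,18,40),.071)))
imt,pt,Et=shot("top"); gt=cv2.cvtColor(imt,cv2.COLOR_RGB2GRAY)
print(manip.get_obs()["time_s"])
E
```

```text
[[-0.4079  0.913  -0.0018  0.5191]
 [ 0.913   0.4079 -0.0003  0.09  ]
 [ 0.0004 -0.0018 -1.      0.2007]
 [ 0.      0.      0.      1.    ]]
318 194 [0.52   0.0891]
45 ((517.7452392578125, 98.92771911621094), (13.28740119934082, 33.48810958862305), 23.815032958984375) ang 61.20822597476825 0.08787880492392264
55 ((521.2512817382812, 91.30520629882812), (15.184727668762207, 52.21147918701172), 24.775270462036133) ang 61.39382229510266 0.07949299934744133
65 ((508.35784912109375, 93.72303771972656), (55.88592529296875, 56.697288513183594), 0.32536402344703674) ang 54.1934688494789 0.08739917490937976
(np.float64(212.758170697911), np.float64(330.72587470213784))
((475.0748291015625, -114.97823333740234), 26.33880043029785)
(np.float64(178.56503268563623), np.float64(390.8058735749256))
((458.1972351074219, -219.86605834960938), 27.9626522064209)
23.75
```

The lever reads 59.4 degrees by its axis and 61.4 by its position, well inside the ±5 degree band. The castings haven't been touched since they checked out as seated. Handing in.

```bash
python3 -c "
from plant import manip
print(manip.close_job())"
```

```text
the job is handed in; nothing more can be done
None
```

I handed the job in at about 24 s: both castings are down in their matching nests and the lever reads about 60 degrees (59.4–61.4) by the wrist camera; the hand-in gave no pass or fail verdict.

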